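# Hold the tea mug under the hot water pot

## Robot

A 6-joint arm with a two-finger parallel gripper is mounted at the origin on the work surface. World frame = base frame: x ahead of the robot, y to its left, z up, the work surface at z = 0. Lengths are in m, angles in rad, forces in N, time in s.
With the tool pointing down it reaches from about 0.275 to 0.775 m from the base axis. Payload 14.6 kg.
Tool frame: the origin (TCP) lies at the centre of the arm's flange, where the gripper is bolted on; the fingertips stand 173 mm ahead of it and the grasp point (between the pads) lies 155 mm ahead of it; z points along the fingers, y is the direction in which the jaws open and shut (so a half turn about z gives the same grasp; the last joint's range is limited). The gripper opens to 85 mm and grips with 20 to 120 N. Pads are 22 mm wide; open, the fingers measure 114 mm over their backs; the gripper's body (76 mm by 85 mm) begins 54 mm behind the grasp point. The pads swing forward as they close: fully open they stand 13 mm farther back than shut.
Start: joints at [-1.278, 0.263, -0.048, 1.259, 0, 1.415], TCP at [0.227, -0.473, 0.405] pointing down, gripper open.
Joint ranges: [-2.65, 2.65], [-0.89, 1.7], [-1.18, 1.37], [-2.13, 2.11], [-1.35, 1.29], [-3.14, 3.14]. Speed limits (rad/s): [1.89, 1.89, 2.57, 2.79, 3.14, 3.14].

## Interface

Orientations are given as a 3x3 rotation matrix whose columns are the frame's x, y, z axes.
In Python, from bench import arm gives the robot as it stands. The module is installed in compiled form; this text tells all that it offers.
- The arm moves only by the tool send_rows, never from a script. Its argument "plan" is one flat list of numbers, 5 for each row, row after row: the shift along the tool's x, y, z in cm, then the turn about the tool's z in degrees, then the opening, from -1 (shut) to 1 (fully open), so that 0 is half open. In form: [dx, dy, dz, spin, grip, dx, dy, dz, spin, grip, ...]. A call has 1 to 10 rows; each row is the pose to reach, as a shift and turn from the pose measured when the call began, along the tool's axes at that moment; what a row does not reach only later rows make up. A row lasts 1/12 s, in which the tool goes at most 41.7 mm and 7.16 degrees, less where a joint would pass 70% of its speed; a pose out of reach is approached as far as the arm can. A call with a gripper value outside its range is refused whole. The fingers move at their own pace and stop on an object; "force" is the grip in N (left out, the last holds). Time passes only in rows, so rows that repeat a pose let the fingers close. It gives the time, the measured TCP pose, the force and the opening at its end, in the units of the state.
- arm.read_state(): the state, without advancing time (a new reading comes with each control period).
- arm.capture(name): name is "scene" or "side" or "wrist"; returns the picture (400x640x3 uint8, red, green, blue); there is no depth.
- arm.calibration(name): a dict with "fx", "fy", "cx", "cy" (pixels), "extrinsics" (4x4, takes a point from camera to world coordinates). Camera axes: x right, y up, looking along -z (the intrinsics and any distortion apply to the point x, -y, -z); pixel columns grow to the right and rows downward; lengths in m; the calibration is good to about 2 mm. A picture is of the moment at which its call begins: read the wrist's pose just before it. calibration takes no time and is no camera call; for the wrist camera it gives the pose at the moment of the call.
- arm.job_done(): hands the job in, once; it reports no verdict.
The state is a dict: "time": time; "q": joint angles; "qvel": joint speeds; "effort": joint torques, N m; "tool_pos": TCP position; "tcp_rot": TCP orientation; "ft_force": force on the tool from outside, world axes, zero at the start; "ft_torque": the same for the moment, N m; "finger_gap": finger opening in m.
Only numpy, scipy, OpenCV 4.12 (cv2) and the standard library are available. Lean on these libraries where they do the work, as an engineer would, in place of code of your own. Each camera call takes 0.05 s, during which the arm holds its last target.

## Task

One of the three mugs on the tray has a tea infuser in it: pick that mug up by its handle (the porcelain gets hot), leaving the infuser inside, and hold it up, level, under the nozzle of the hot water pot, mouth centred on the nozzle, rim about 2 cm below it, handle pointing straight out from the pot's front, so that a colleague can press the key. Finish while still holding it there by the handle, still and clear of the pot; do not knock the pot, and leave the other mugs, the stack of paper cups, the basket and the sugar jar where they stand.

Things in the scene. Friction and masses are not known exactly. Their poses are not given: they have to be found in the camera images.
- mug_a: white porcelain mug, like the other two: outside 80 mm across, 92 mm high, wall 4 mm, floor 6 mm thick, about 0.27 kg, loose, upright on the tray with its mouth up. Origin at the centre of the underside, z up, handle on the -x side. Any one of the three mugs may hold the tea infuser.
- mug_a_rim (a point): centre of the mouth of mug_a, at the height of its rim, 92 mm above its underside
- mug_a_handle: handle of mug_a, part of the mug: a flat upright D-shaped strap 13 mm wide (along y, flat parallel sides), 8 mm thick, reaching out to 74 mm from the mug's axis and spanning 17 to 79 mm above its underside. Origin at the middle of its outer upright part, 70 mm from the mug's axis on the mug's -x side and 48 mm above its underside; axes as the mug's.
- mug_b: white porcelain mug, like the other two: outside 80 mm across, 92 mm high, wall 4 mm, floor 6 mm thick, about 0.27 kg, loose, upright on the tray with its mouth up. Origin at the centre of the underside, z up, handle on the -x side. Any one of the three mugs may hold the tea infuser.
- mug_b_rim (a point): centre of the mouth of mug_b, at the height of its rim, 92 mm above its underside
- mug_b_handle: handle of mug_b, part of the mug: a flat upright D-shaped strap 13 mm wide (along y, flat parallel sides), 8 mm thick, reaching out to 74 mm from the mug's axis and spanning 17 to 79 mm above its underside. Origin at the middle of its outer upright part, 70 mm from the mug's axis on the mug's -x side and 48 mm above its underside; axes as the mug's.
- mug_c: white porcelain mug, like the other two: outside 80 mm across, 92 mm high, wall 4 mm, floor 6 mm thick, about 0.27 kg, loose, upright on the tray with its mouth up. Origin at the centre of the underside, z up, handle on the -x side. Any one of the three mugs may hold the tea infuser.
- mug_c_rim (a point): centre of the mouth of mug_c, at the height of its rim, 92 mm above its underside
- mug_c_handle: handle of mug_c, part of the mug: a flat upright D-shaped strap 13 mm wide (along y, flat parallel sides), 8 mm thick, reaching out to 74 mm from the mug's axis and spanning 17 to 79 mm above its underside. Origin at the middle of its outer upright part, 70 mm from the mug's axis on the mug's -x side and 48 mm above its underside; axes as the mug's.
- infuser: steel tea infuser, a closed perforated egg 42 mm across and 42 mm high with a small wire loop on top (54 mm over all), 45 g, loose on the floor of one of the mugs. Origin at the centre of its underside; it may tip or roll inside the mug.
- sugar: brown sugar lump, 24 x 18 x 15 mm, loose in another mug. Origin at the centre of its underside.
- creamer: closed portion cup of coffee cream, white plastic with a foil lid, 41 mm across, 22 mm high, loose in the remaining mug. Origin at the centre of its underside.
- pot: white electric hot water pot (air pot), fixed on the counter: round body 206 mm across, 283 mm high. Origin at the centre of its underside; its front is its -x side, where a beak 84 mm wide stands out to 187 mm from the pot's axis, 217 to 257 mm above the counter, with the nozzle below it.
- pot_nozzle (a point): centre of the open lower end of the pot's nozzle (14 mm across, pointing straight down), 168 mm in front of the pot's axis and 185 mm above the counter; axes as the pot's: -x points out from the pot's front
- tray: wooden serving tray, fixed, 230 x 440 mm (its y is the long side), floor 8 mm thick, rim 22 mm high; the mugs stand on its floor in a row along y, about 135 mm apart, their handles roughly to the tray's -x. Origin at the centre of its underside.
- cup_stack: stack of paper cups upside down, 78 mm across, 176 mm high, loose and easily toppled, beside the tray. Origin at the centre of its underside.
- basket: small wicker basket of stick packs, 110 x 160 x 60 mm, beyond the tray. Origin at the centre of its underside.
- sugar_jar: glass jar of sugar lumps with a steel lid, 75 mm across, 86 mm high, beyond the tray. Origin at the centre of its underside.
Things that resemble listed ones, but are neither listed nor needed, are in the scene too. What is shaped like the mug_a but green or yellow is not meant.

How it is judged:
At the end, for the whole second after the job is handed in: The mug with the infuser in it is held by its handle in the fingers, still and clear of pot and counter, upright within 10 degrees, its mouth centred under the nozzle within 22 mm, its rim 6 to 42 mm below the nozzle's end, its handle pointing out from the pot's front within 34 degrees (((distance between infuser and mug_a below 0.055 m and z of infuser in the frame of mug_a above 0 m and horizontal distance between mug_a_rim and pot_nozzle below 0.022 m and z of mug_a_rim in the frame of pot_nozzle between -0.042 and -0.006 m and angle between mug_a's own z axis and vertical below 0.17 rad and angle between the x axis of mug_a and the x axis of pot, either way round below 0.6 rad and x of mug_a_handle in the frame of pot_nozzle below -0.03 m and contact force between the fingers and mug_a_handle above 1 N and contact force between mug_a and pot below 0.5 N and height (world z) of mug_a above 0.04 m and linear speed of mug_a below 0.03 m/s) or (distance between infuser and mug_b below 0.055 m and z of infuser in the frame of mug_b above 0 m and horizontal distance between mug_b_rim and pot_nozzle below 0.022 m and z of mug_b_rim in the frame of pot_nozzle between -0.042 and -0.006 m and angle between mug_b's own z axis and vertical below 0.17 rad and angle between the x axis of mug_b and the x axis of pot, either way round below 0.6 rad and x of mug_b_handle in the frame of pot_nozzle below -0.03 m and contact force between the fingers and mug_b_handle above 1 N and contact force between mug_b and pot below 0.5 N and height (world z) of mug_b above 0.04 m and linear speed of mug_b below 0.03 m/s) or (distance between infuser and mug_c below 0.055 m and z of infuser in the frame of mug_c above 0 m and horizontal distance between mug_c_rim and pot_nozzle below 0.022 m and z of mug_c_rim in the frame of pot_nozzle between -0.042 and -0.006 m and angle between mug_c's own z axis and vertical below 0.17 rad and angle between the x axis of mug_c and the x axis of pot, either way round below 0.6 rad and x of mug_c_handle in the frame of pot_nozzle below -0.03 m and contact force between the fingers and mug_c_handle above 1 N and contact force between mug_c and pot below 0.5 N and height (world z) of mug_c above 0.04 m and linear speed of mug_c below 0.03 m/s))); the arm keeps its last pose, push and grip.
It fails at once if a mug other than the tea mug is moved by more than 30 mm ((distance between infuser and mug_a above 0.07 m and distance of mug_a from where it was at the start of the episode above 0.03 m) or (distance between infuser and mug_b above 0.07 m and distance of mug_b from where it was at the start of the episode above 0.03 m) or (distance between infuser and mug_c above 0.07 m and distance of mug_c from where it was at the start of the episode above 0.03 m)).
It fails at once if the stack of paper cups, the basket or the sugar jar is moved by more than 30 mm (distance of any of cup_stack, basket, sugar_jar from where it was at the start of the episode above 0.03 m).
It fails at once if the pot or its nozzle is knocked (more than 10 N) (contact force between pot and anything else above 10 N).
It also fails if it takes over 45 s, if anything falls off the work surface, if the arm or the gripper's body presses on something with over 40 N, if the wrist force passes 120 N, or if a joint passes its speed limit or range.

## Working session

There is one attempt and no reset: what is moved stays moved. The work goes in short steps, Python scripts to look and compute and a tool call to move; the robot and the scene stay as the last step left them, time stands still between calls to the robot, and variables do not carry over. Pictures are saved under pics/ and viewed, and the job is handed in when it is done.

Besides the shell and the picture viewer there is one more tool, called after "Call:" as name(argument=value, ...) on one line, values as JSON. send_rows: Moves the arm, as the interface text tells. Its arguments: {"type":"object","properties":{"plan":{"type":"array"},"force":{"type":"number"}},"required":["plan"]}

```bash
mkdir -p pics
python3 - <<'E'
from bench import arm
import cv2,numpy as np
np.set_printoptions(precision=4,suppress=True)
for n in ["scene","side","wrist"]:
    c=arm.calibration(n); print(n,c)
    cv2.imwrite(f"pics/{n}0.png",arm.capture(n)[:,:,::-1])
s=arm.read_state(); print(s)
E
```

```text
scene {'fx': 377.0886260652233, 'fy': 377.0886260652233, 'cx': 320.65898503417014, 'cy': 201.61724959818562, 'extrinsics': array([[ 0.8691, -0.3839,  0.3118,  0.8628],
       [ 0.4943,  0.6514, -0.5757, -0.7007],
       [ 0.018 ,  0.6544,  0.7559,  0.9554],
       [ 0.    ,  0.    ,  0.    ,  1.    ]])}
side {'fx': 502.7975629068775, 'fy': 502.7975629068775, 'cx': 312.37878649687246, 'cy': 198.90163458227534, 'extrinsics': array([[-0.9482,  0.1541, -0.2778, -0.0024],
       [-0.317 , -0.5183,  0.7943,  1.4094],
       [-0.0215,  0.8412,  0.5403,  1.1346],
       [ 0.    ,  0.    ,  0.    ,  1.    ]])}
wrist {'fx': 355.0527629077906, 'fy': 355.0527629077906, 'cx': 317.8430860634988, 'cy': 206.389449318339, 'extrinsics': array([[ 0.4322,  0.8519,  0.2958,  0.3025],
       [-0.9018,  0.4093,  0.139 , -0.4376],
       [-0.0026, -0.3268,  0.9451,  0.3745],
       [ 0.    ,  0.    ,  0.    ,  1.    ]])}
{'time': 0.15, 'q': array([-1.2783,  0.2634, -0.0488,  1.2594, -0.    ,  1.4155]), 'qvel': array([ 0.0006, -0.0013,  0.0018,  0.    ,  0.0009,  0.    ]), 'effort': array([  0.0015, -63.783 ,  38.4646,   0.0108,  -0.0001,  -0.    ]), 'tool_pos': array([ 0.2273, -0.4732,  0.4043]), 'tcp_rot': array([[ 0.9014,  0.433 , -0.0002],
       [ 0.433 , -0.9014,  0.0007],
       [ 0.0001, -0.0007, -1.    ]]), 'ft_force': array([-0.1157, -0.1237, -0.4478]), 'ft_torque': array([ 0.0062, -0.0191, -0.0091]), 'finger_gap': 0.08497185430870835}
```

View pics/scene0.png

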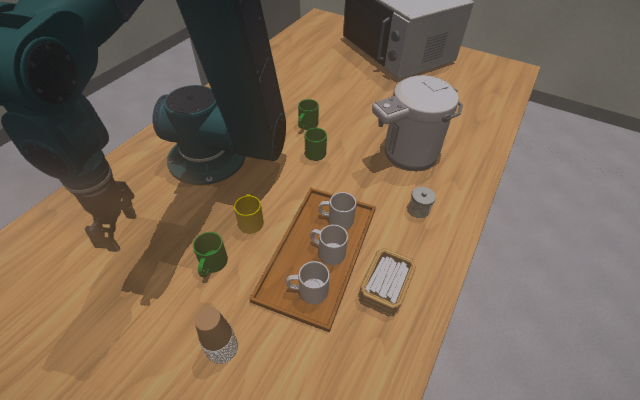

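View pics/side0.png

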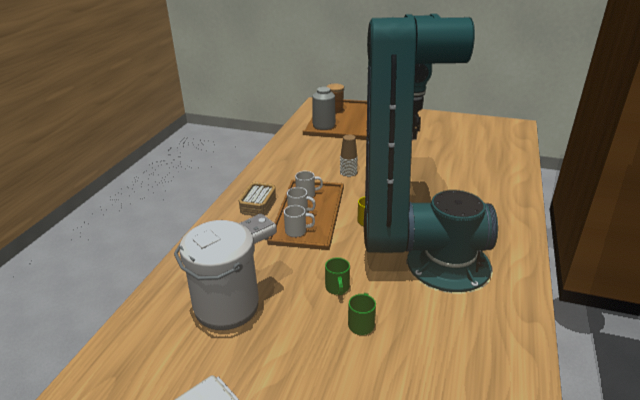

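View pics/wrist0.png

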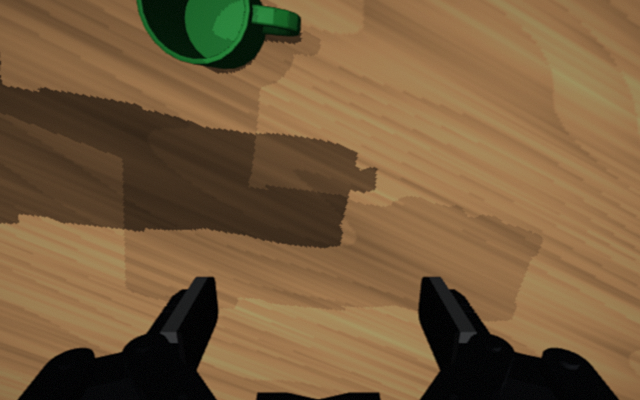

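Run:
```python
import cv2
a=cv2.imread("pics/scene0.png")
cv2.imwrite("pics/c1.png",cv2.resize(a[180:330,240:390],None,fx=4,fy=4,interpolation=cv2.INTER_CUBIC))
cv2.imwrite("pics/c2.png",cv2.resize(a[70:220,360:510],None,fx=4,fy=4,interpolation=cv2.INTER_CUBIC))
b=cv2.imread("pics/side0.png")
cv2.imwrite("pics/c3.png",cv2.resize(b[120:340,170:360],None,fx=3,fy=3,interpolation=cv2.INTER_CUBIC)[:600])
```

```text
(no output)
```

View pics/c1.png

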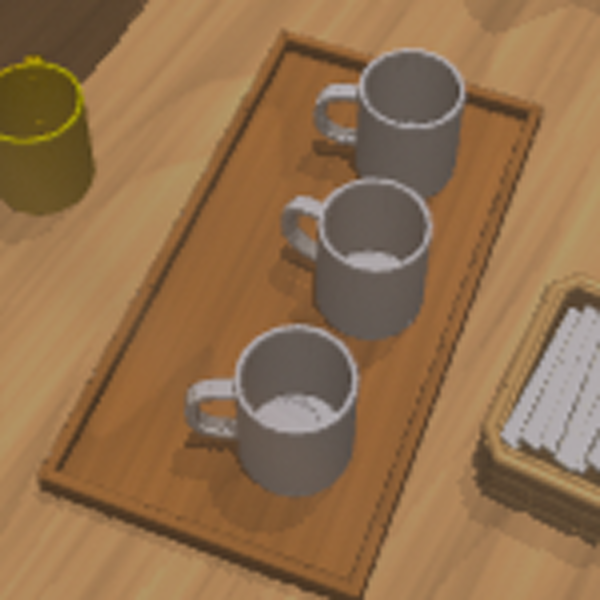

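View pics/c2.png

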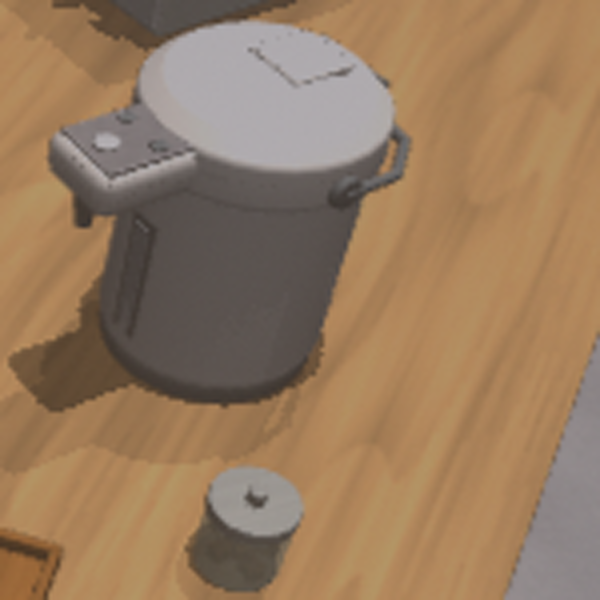

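View pics/c3.png

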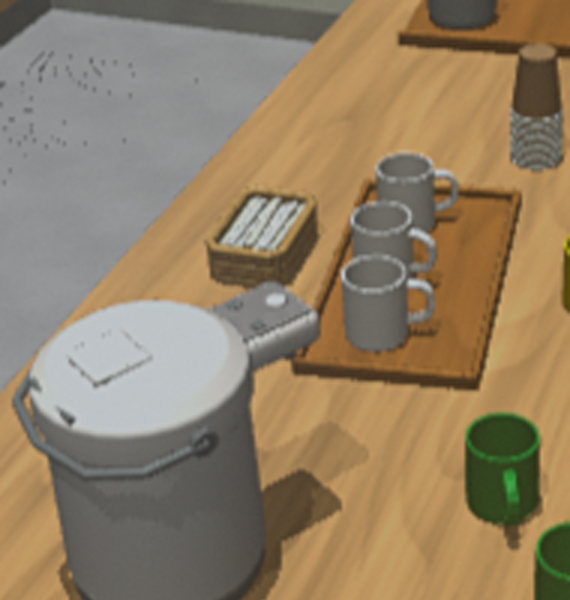

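```bash
cat > h.py <<'E'
from bench import arm
import cv2,numpy as np
np.set_printoptions(precision=4,suppress=True)
def ray(c,u,v,z):
    d=np.array([(u-c['cx'])/c['fx'],-(v-c['cy'])/c['fy'],-1.])
    E=c['extrinsics'];d=E[:3,:3]@d;o=E[:3,3]
    return o+d*(z-o[2])/d[2]
def proj(c,p):
    E=c['extrinsics'];q=E[:3,:3].T@(np.array(p)-E[:3,3])
    return np.array([c['cx']+c['fx']*q[0]/-q[2],c['cy']-c['fy']*q[1]/-q[2]])
E
python3 - <<'E'
from h import *
c=arm.calibration("scene")
for n,p,z in [("m1",(411,88),.1),("m2",(375,222),.1),("m3",(297,379),.1)]:
    print(n,ray(c,240+p[0]/4,180+p[1]/4,z))
for n,p,z in [("h1",(320,112),.056),("h2",(290,222),.056),("h3",(192,405),.056)]:
    print(n,ray(c,240+p[0]/4,180+p[1]/4,z))
for n,p,z in [("noz",(83,225),.185),("lid",(266,95),.283),("beakL",(60,130),.257),("beakR",(112,178),.257),("jar",(255,500),.086),("key",(106,142),.257)]:
    print(n,ray(c,360+p[0]/4,70+p[1]/4,z))
c=arm.calibration("side")
for n,p,z in [("m1",(375,283),.1),("m2",(382,222),.1),("m3",(405,172),.1),("h1",(433,300),.056),("h2",(434,255),.056),("h3",(458,188),.056),("lid",(145,365),.27),("beakR",(283,288),.257),("beakL",(317,318),.257),("stackbase",(537,155),0),("key",(276,298),.257)]:
    print(n,ray(c,170+p[0]/3,120+p[1]/3,z))
E
```

```text
m1 [ 0.5679 -0.0168  0.1   ]
m2 [ 0.6032 -0.1392  0.1   ]
m3 [ 0.6187 -0.2735  0.1   ]
h1 [ 0.5031 -0.0395  0.056 ]
h2 [ 0.5361 -0.1418  0.056 ]
h3 [ 0.5556 -0.3037  0.056 ]
noz [0.5533 0.2708 0.185 ]
lid [0.6509 0.3739 0.283 ]
beakL [0.5175 0.2823 0.257 ]
beakR [0.578 0.245 0.257]
jar [0.7677 0.1485 0.086 ]
key [0.5554 0.2863 0.257 ]
m1 [0.5573 0.005  0.1   ]
m2 [ 0.5966 -0.1283  0.1   ]
m3 [ 0.6102 -0.2576  0.1   ]
h1 [ 0.4991 -0.0404  0.056 ]
h2 [ 0.5298 -0.1372  0.056 ]
h3 [ 0.5508 -0.3076  0.056 ]
lid [0.6265 0.4266 0.27  ]
beakR [0.5599 0.2538 0.257 ]
beakL [0.5066 0.2926 0.257 ]
stackbase [ 0.494  -0.5235  0.    ]
key [0.5597 0.2724 0.257 ]
```

Call:
send_rows(plan=[4,-1,-1,-7,1,8,-3,-2,-14,1,12,-4,-2,-21,1,16,-5,-3,-28,1,20,-6,-3,-35,1,24,-8,-4,-42,1,28,-9,-5,-49,1,32,-10,-5,-56,1,36,-11,-6,-63,1,40,-12,-6,-70,1])

```text
time: 0.98
tool_pos: [0.5307, -0.1954, 0.4652]
tcp_rot: [[-0.105, 0.995, 0.001], [0.995, 0.105, 0.0], [0.0, 0.001, -1.0]]
ft_force: [0.3, -1.5, 0.1]
finger_gap: 0.0851
```

Run:
```python
from h import *
s=arm.read_state();print(s['time'],s['q'],s['tool_pos'],s['tcp_rot'])
print(s['tcp_rot'].T@(np.array([.58,-.14,.48])-s['tool_pos']))
```

```text
0.9833 [-0.497   0.3263  0.2065  1.4505  0.0005  0.9689] [ 0.5307 -0.1954  0.4652] [[-0.1047  0.9945  0.0008]
 [ 0.9945  0.1047  0.0002]
 [ 0.0001  0.0008 -1.    ]]
[ 0.0499  0.0549 -0.0148]
```

Call:
send_rows(plan=[1,1,0,-7,1,2,2,-1,-14,1,3,3,-1,-21,1,4,4,-1,-28,1,5,5.5,-1.5,-35,1,5,5.5,-1.5,-42,1,5,5.5,-1.5,-49,1,5,5.5,-1.5,-56,1,5,5.5,-1.5,-63,1,5,5.5,-1.5,-70,1])

```text
time: 1.82
tool_pos: [0.5802, -0.1399, 0.48]
tcp_rot: [[-0.972, 0.236, 0.0], [0.236, 0.972, 0.0], [-0.0, 0.0, -1.0]]
ft_force: [0.7, -0.6, -0.1]
finger_gap: 0.0856
```

Call:
send_rows(plan=[0,0,0,-7,1,0,0,0,-14,1,0,0,0,-16,1,0,0,0,-16,1])

```text
time: 2.15
tool_pos: [0.5802, -0.1399, 0.4797]
tcp_rot: [[-0.999, -0.043, -0.0], [-0.043, 0.999, 0.001], [0.0, 0.001, -1.0]]
ft_force: [-0.3, 0.7, -0.5]
finger_gap: 0.0852
```

Run:
```python
from h import *
s=arm.read_state();print(s['time'],s['q'],s['tool_pos'],s['tcp_rot'])
c=arm.calibration("wrist");print(c['extrinsics'])
im=arm.capture("wrist")[:,:,::-1]
cv2.imwrite("pics/w1.png",im)
```

```text
2.15 [-0.3731  0.3874  0.34    1.5238  0.0004 -0.4162] [ 0.5802 -0.1399  0.4797] [[-0.9991 -0.043  -0.0003]
 [-0.043   0.9991  0.0006]
 [ 0.0003  0.0006 -1.    ]]
[[-0.0422 -0.9456 -0.3227  0.4959]
 [ 0.9991 -0.0394 -0.0151 -0.1442]
 [ 0.0015 -0.3231  0.9464  0.4499]
 [ 0.      0.      0.      1.    ]]
```

View pics/w1.png

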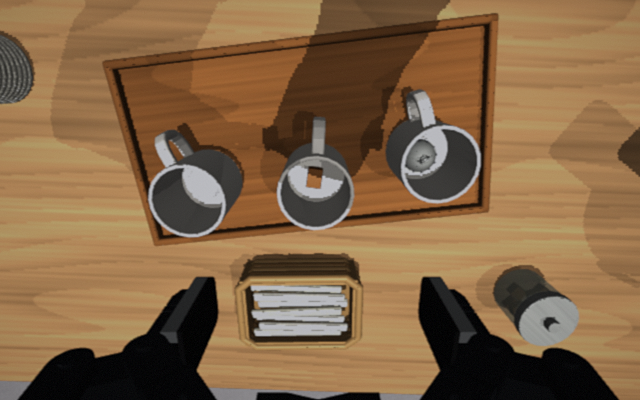

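Run:
```python
import cv2
b=cv2.imread("pics/w1.png")
cv2.imwrite("pics/w1c.png",cv2.resize(b[80:210,370:500],None,fx=4.5,fy=4.5,interpolation=cv2.INTER_CUBIC))
```

```text
(no output)
```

View pics/w1c.png

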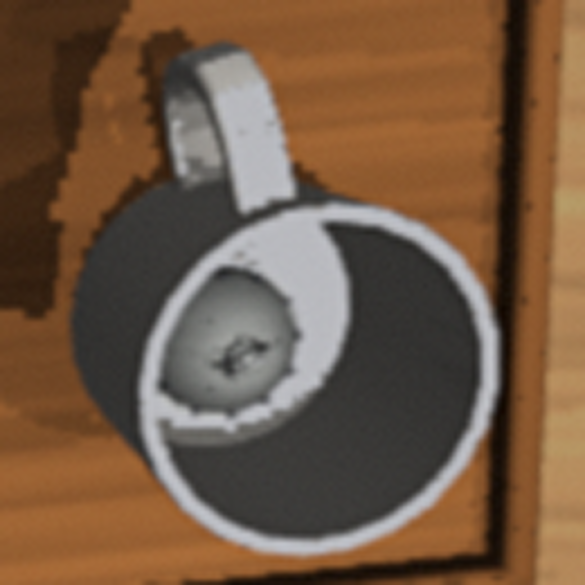

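```bash
cat >> h.py <<'E'
def mugpts(x,y,yaw,z0,hx=1):
    # yaw = direction of handle
    t=np.linspace(0,2*np.pi,120)
    P=[np.c_[x+.04*np.cos(t),y+.04*np.sin(t),0*t+z0+h] for h in (0,.092)]
    d=np.array([np.cos(yaw),np.sin(yaw)]);n=np.array([-d[1],d[0]])
    H=[(.04,.079),(.058,.079),(.068,.074),(.074,.062),(.074,.034),(.068,.022),(.058,.017),(.04,.017)]
    for s in (-.0065,.0065):
        pts=[]
        for (r0,h0),(r1,h1) in zip(H[:-1],H[1:]):
            for k in np.linspace(0,1,12):
                r=r0+(r1-r0)*k;h=h0+(h1-h0)*k
                pts.append([*(np.array([x,y])+r*d+s*n),z0+h])
        P.append(np.array(pts))
    return P
def overlay(im,c,P,roi,f,fn):
    u0,u1,v0,v1=roi
    o=cv2.resize(im[v0:v1,u0:u1],None,fx=f,fy=f,interpolation=cv2.INTER_CUBIC)
    for p,col in zip(P,[(255,0,0),(0,0,255),(0,255,0),(0,255,255)]):
        for q in p:
            a=proj(c,q); a=((a[0]+.5-u0)*f-.5,(a[1]+.5-v0)*f-.5)
            cv2.circle(o,(int(a[0]),int(a[1])),1,col,-1)
    cv2.imwrite(fn,o)
E
python3 - <<'E'
from h import *
c=arm.calibration("wrist")
m=ray(c,370+320/4.5,80+379/4.5,.1);print(m)
a=ray(c,370+268/4.5,80+203/4.5,.087)
b=ray(c,370+240/4.5,80+75/4.5,.085)
yaw=np.arctan2(*(b-a)[[1,0]]); print(a,b,np.degrees(yaw), np.degrees(np.arctan2(*(b-m)[[1,0]])),np.degrees(np.arctan2(*(a-m)[[1,0]])))
yaw=np.arctan2(*(b-m)[[1,0]])
overlay(cv2.imread("pics/w1.png"),c,mugpts(m[0],m[1],yaw,.008),(370,500,80,210),4.5,"pics/ov1.png")
E
```

```text
[ 0.5659 -0.0172  0.1   ]
[ 0.5293 -0.0301  0.087 ] [ 0.5025 -0.0394  0.085 ] -160.8039336309146 -160.666363705916 -160.56547279786892
```

View pics/ov1.png

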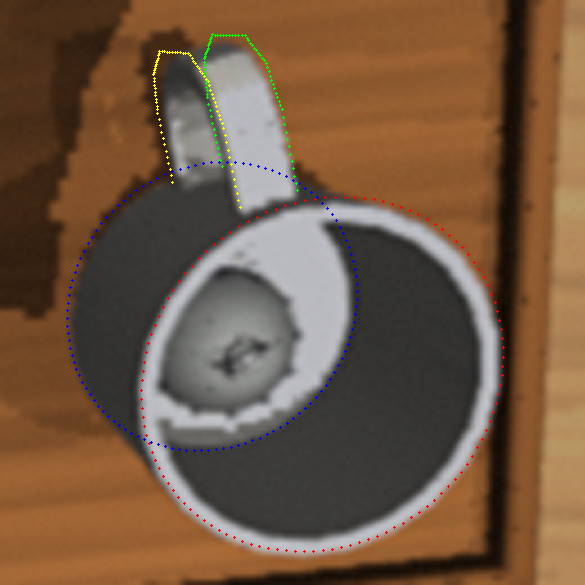

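Call:
send_rows(plan=[2,2.6,1,-6,0.2,4,5.2,4,-12,0.2,6,7.8,8,-17,0.2,7.6,10.3,11,-17,0.2,7.6,10.3,14,-17,0.2,7.6,10.3,17,-17,0.2,7.6,10.3,18,-17,0.2,7.6,10.3,18,-17,0.2])

```text
time: 2.87
tool_pos: [0.4991, -0.0395, 0.2975]
tcp_rot: [[-0.944, -0.329, -0.004], [-0.329, 0.944, 0.002], [0.004, 0.003, -1.0]]
ft_force: [-0.5, 0.4, 0.4]
finger_gap: 0.051
```

Run:
```python
from h import *
s=arm.read_state();print(s['time'],s['q'],s['tool_pos'],s['tcp_rot'],s['finger_gap'])
R=s['tcp_rot']
c=arm.calibration("wrist")
im=arm.capture("wrist")[:,:,::-1]
cv2.imwrite("pics/w2.png",im)
yaw=np.radians(-160.7)
overlay(im,c,mugpts(.5659,-.0172,yaw,.008)+[np.array([s['tool_pos']+R[:,2]*.155+R[:,1]*k for k in (-.01,0,.01)])][:0],(0,640,0,400),1.25,"pics/ov2.png")
h=np.array([.4998,-.0403,.215])
print(R.T@(h-s['tool_pos']),np.degrees(np.arctan2(R[1,0],R[0,0])))
```

```text
2.8667 [-0.2419  0.2832 -0.3232  0.969   0.0005 -0.5771] [ 0.4991 -0.0395  0.2975] [[-0.9443 -0.329  -0.0044]
 [-0.329   0.9443  0.0015]
 [ 0.0036  0.0029 -1.    ]] 0.05104321976758822
[-0.0007 -0.0012  0.0825] -160.79388780282076
```

View pics/ov2.png

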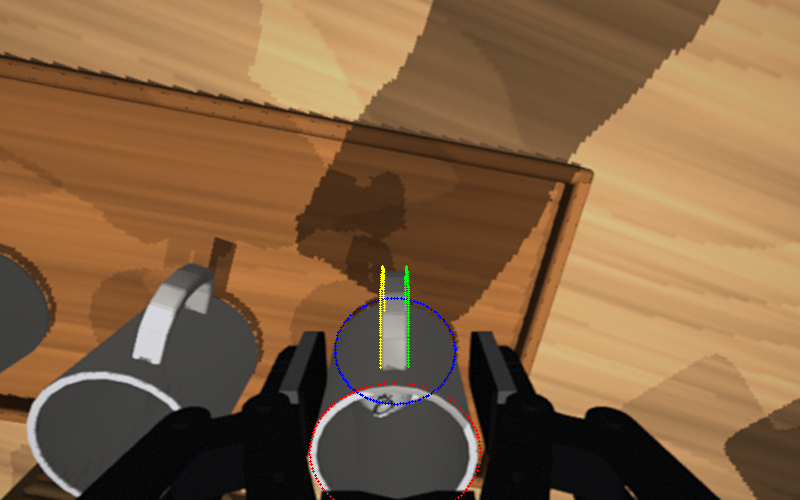

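Call:
send_rows(plan=[0,-0.1,3,0,0.2,0,-0.1,5.5,0,0.2,0,-0.1,7.5,0,0.2,0,-0.1,8.2,0,0.2,0,-0.1,8.2,0,0.2,0,-0.1,8.2,0,0.2])

```text
time: 3.42
tool_pos: [0.5006, -0.0409, 0.2184]
tcp_rot: [[-0.944, -0.329, -0.001], [-0.329, 0.944, 0.001], [0.001, 0.001, -1.0]]
ft_force: [-0.1, -0.8, -0.5]
finger_gap: 0.0517
```

Run:
```python
from h import *
s=arm.read_state();print(s['time'],s['tool_pos'],s['ft_force'],s['finger_gap'])
cv2.imwrite("pics/w3.png",arm.capture("wrist")[:,:,::-1])
```

```text
3.4167 [ 0.5006 -0.0409  0.2184] [-0.0975 -0.7607 -0.4573] 0.051700144379617466
```

View pics/w3.png

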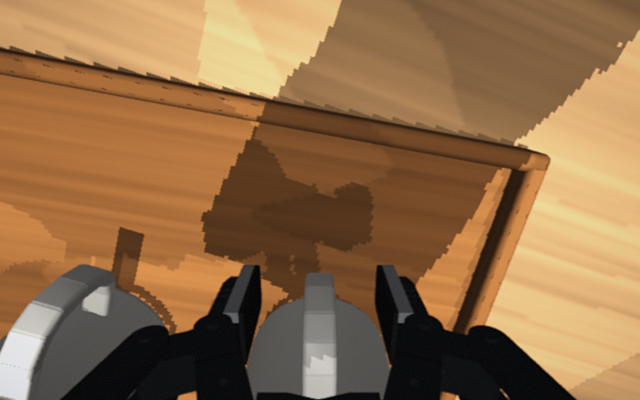

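Call:
send_rows(plan=[0,0,0.2,0,0,0,0,0.2,0,-0.5,0,0,0.2,0,-1,0,0,0.2,0,-1,0,0,0.2,0,-1,0,0,0.2,0,-1,0,0,0.2,0,-1], force=90)

```text
time: 4.05
tool_pos: [0.5007, -0.0409, 0.2174]
tcp_rot: [[-0.944, -0.329, 0.001], [-0.329, 0.944, 0.0], [-0.001, -0.0, -1.0]]
ft_force: [-2.4, -1.1, 8.7]
finger_gap: 0.0122
```

Run:
```python
from h import *
s=arm.read_state();print(s['time'],s['tool_pos'],s['ft_force'],s['ft_torque'],s['finger_gap'])
cv2.imwrite("pics/w4.png",arm.capture("wrist")[:,:,::-1])
```

```text
4.05 [ 0.5007 -0.0409  0.2174] [-2.3831 -1.0668  8.6973] [-0.028   0.3074  0.1127] 0.01223020554233941
```

View pics/w4.png

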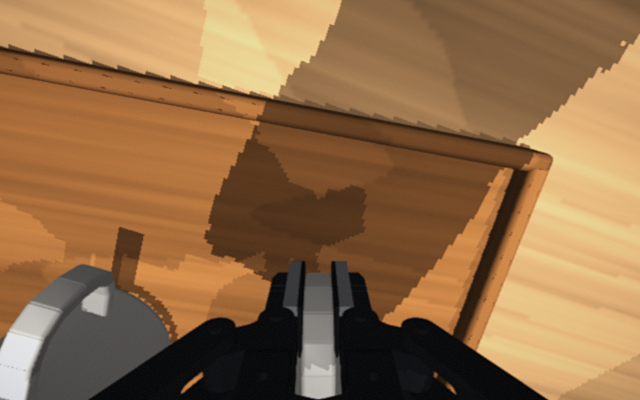

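Call:
send_rows(plan=[0,0,-0.5,0,-1,0,0,-1.5,0,-1,0,0,-3,0,-1,0,0,-4.5,0,-1,0,0,-6,0,-1,0,0,-7,0,-1,0,0,-7,0,-1,0,0,-7,0,-1])

```text
time: 4.77
tool_pos: [0.5007, -0.0409, 0.2875]
tcp_rot: [[-0.944, -0.329, 0.001], [-0.329, 0.944, -0.0], [-0.001, -0.0, -1.0]]
ft_force: [-0.0, 0.7, -3.0]
finger_gap: 0.0116
```

Run:
```python
from h import *
s=arm.read_state();print(s['time'],s['tool_pos'],s['tcp_rot'],s['ft_force'],s['ft_torque'],s['finger_gap'])
for n in ("scene","side"): cv2.imwrite(f"pics/{n}5.png",arm.capture(n)[:,:,::-1])
a=cv2.imread("pics/scene5.png");cv2.imwrite("pics/s5c.png",cv2.resize(a[70:270,270:470],None,fx=3,fy=3,interpolation=cv2.INTER_CUBIC))
a=cv2.imread("pics/side5.png");cv2.imwrite("pics/d5c.png",cv2.resize(a[150:340,170:370],None,fx=3,fy=3,interpolation=cv2.INTER_CUBIC))
```

```text
4.7667 [ 0.5007 -0.0409  0.2875] [[-0.9444 -0.3287  0.0012]
 [-0.3287  0.9444 -0.    ]
 [-0.0011 -0.0004 -1.    ]] [-0.01    0.6846 -3.0297] [-0.0782  0.2323 -0.0256] 0.011582457857910964
```

View pics/s5c.png

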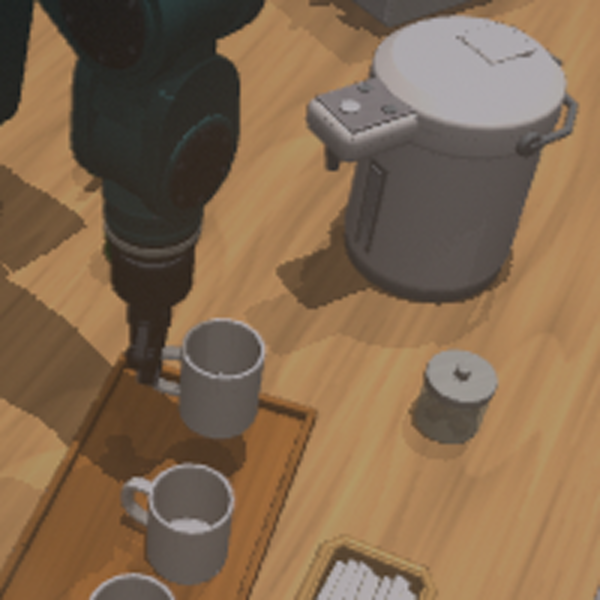

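View pics/d5c.png

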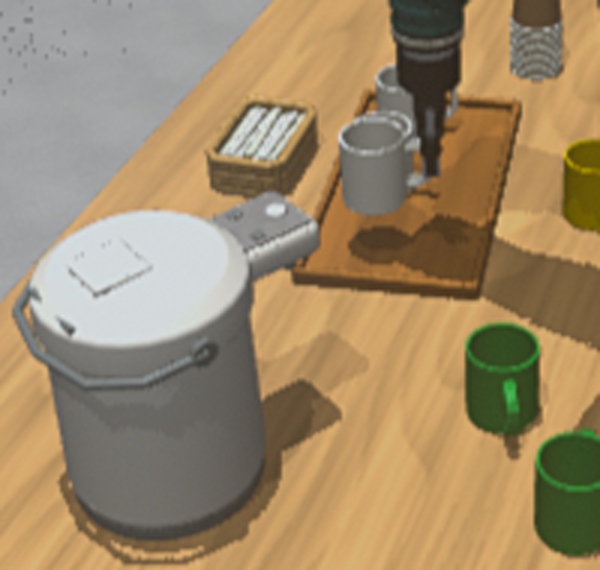

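```bash
cat >> h.py <<'E'
def potpts(nx,ny,yaw):
    # yaw = direction out of front
    f=np.array([np.cos(yaw),np.sin(yaw)]);n=np.array([-f[1],f[0]])
    N=np.array([nx,ny]);A=N-.168*f
    t=np.linspace(0,2*np.pi,120);C=np.c_[np.cos(t),np.sin(t)]
    P=[np.c_[A+.103*C,0*t],np.c_[N+.007*C,0*t+.185]]
    for z in (.257,.217):
        pts=[]
        K=[(.08,-.042),(.187,-.042),(.187,.042),(.08,.042)]
        for a,b in zip(K[:-1],K[1:]):
            for k in np.linspace(0,1,40):
                q=A+f*(a[0]+(b[0]-a[0])*k)+n*(a[1]+(b[1]-a[1])*k); pts.append([*q,z])
        P.append(np.array(pts))
    return P
E
cat > po.py <<'E'
from h import *
import sys
x,y,w=map(float,sys.argv[1:4])
P=potpts(x,y,np.radians(w))
overlay(cv2.imread("pics/scene0.png"),arm.calibration("scene"),P,(360,480,70,180),5,"pics/pa.png")
overlay(cv2.imread("pics/side0.png"),arm.calibration("side"),P,(170,290,205,335),4.5,"pics/pb.png")
a=cv2.imread("pics/pa.png");b=cv2.imread("pics/pb.png")
h=590;a=cv2.copyMakeBorder(a,0,h-a.shape[0],0,0,0);b=cv2.copyMakeBorder(b,0,h-b.shape[0],0,0,0)
o=np.hstack([a,b]);cv2.imwrite("pics/"+sys.argv[4],cv2.resize(o,None,fx=800/o.shape[1],fy=800/o.shape[1]))
E
python3 po.py .5533 .2708 -130 p1.png
```

```text
(no output)
```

View pics/p1.png

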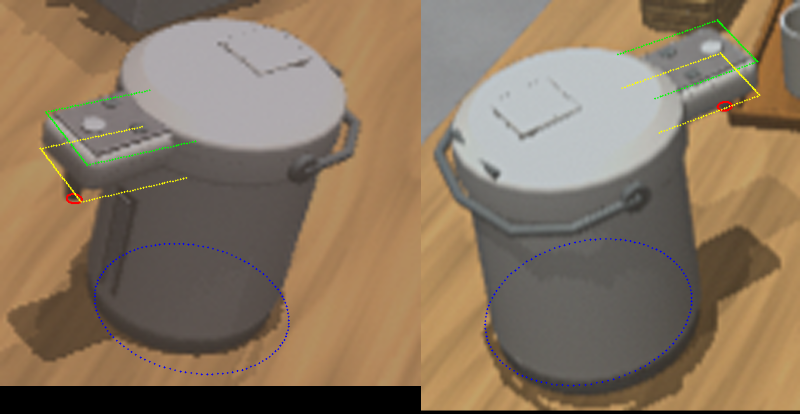

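```bash
python3 po.py .552 .272 -121 p2.png
```

```text
(no output)
```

View pics/p2.png

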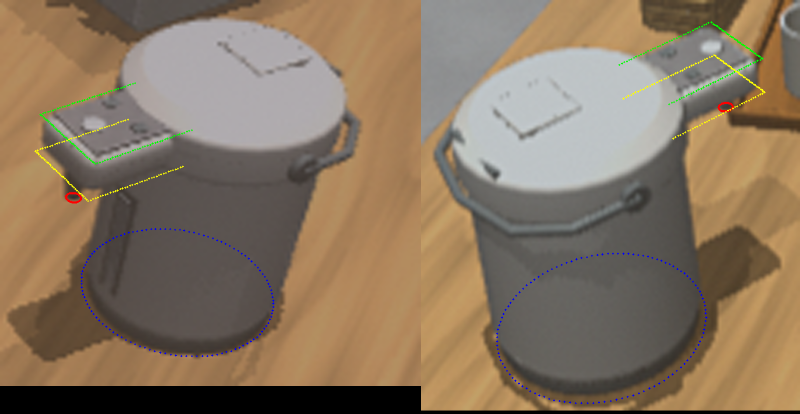

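Run:
```python
from h import *
P=potpts(.554,.272,np.radians(-122.5))
a="pics/z%d.png"
overlay(cv2.imread("pics/scene0.png"),arm.calibration("scene"),P,(365,415,90,135),8,a%1)
overlay(cv2.imread("pics/side0.png"),arm.calibration("side"),P,(235,285,205,250),8,a%2)
i=[cv2.imread(a%k) for k in (1,2)]
j=[cv2.resize(cv2.imread(n)[v:v+45,u:u+50],None,fx=8,fy=8,interpolation=cv2.INTER_CUBIC)[:240] for n,u,v in (("pics/scene0.png",365,105),("pics/side0.png",235,215))]
o=np.vstack([np.hstack([x[:359] for x in i]),np.hstack(j)]);cv2.imwrite("pics/z3.png",o)
```

```text
(no output)
```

View pics/z3.png

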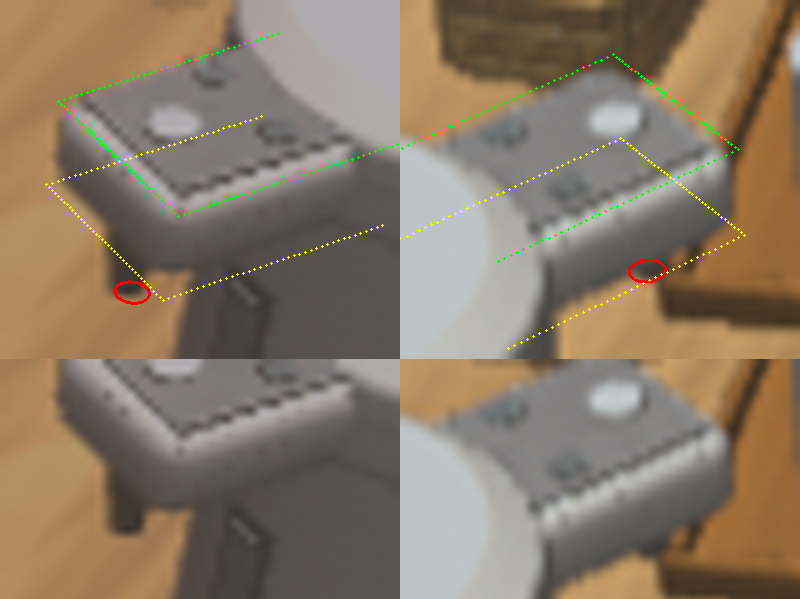

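Run:
```python
from h import *
c=arm.calibration("scene")
for u,v in ((308,103),(316,133)): print(ray(c,u,v,.092))
s=arm.read_state();R=s['tcp_rot']
for T in ([.462,.130,.282],[.5157,.214,.282]): print(R.T@(np.array(T)-s['tool_pos']))
```

```text
[0.2118 0.3753 0.092 ]
[0.331 0.232 0.092]
[-0.0199  0.174   0.0048]
[-0.0982  0.2357  0.0048]
```

Call:
send_rows(plan=[-0.1,1,0,-3,-1,-0.3,3,0,-7,-1,-0.6,5.5,0,-12,-1,-1,8,0.1,-18,-1,-1.3,10.5,0.2,-24,-1,-1.6,13,0.3,-30,-1,-1.8,15,0.4,-34,-1,-2,16.5,0.5,-37,-1,-2,17.4,0.5,-38,-1,-2,17.4,0.5,-38,-1])

```text
time: 5.7
tool_pos: [0.4614, 0.1312, 0.2812]
tcp_rot: [[-0.54, -0.841, -0.002], [-0.841, 0.54, 0.0], [0.001, 0.002, -1.0]]
ft_force: [0.3, -0.5, -3.6]
finger_gap: 0.0115
```

```bash
cat > st.py <<'E'
from h import *
import sys
k=sys.argv[1]
s=arm.read_state();R=s['tcp_rot'];print(s['time'],s['tool_pos'],R,s['ft_force'],s['finger_gap'],s['qvel'])
print(np.degrees(np.arctan2(R[1,0],R[0,0])), R.T@(np.array([.5157,.214,.282])-s['tool_pos']))
M=s['tool_pos']-.0694*R[:,0]; z0=.008+s['tool_pos'][2]-.2174
P=mugpts(M[0],M[1],np.arctan2(R[1,0],R[0,0]),z0)
im=[]
for n,r in (("scene",(345,425,85,195)),("side",(225,305,195,305))):
    a=arm.capture(n)[:,:,::-1].copy(); cv2.imwrite(f"pics/{n}{k}.png",a)
    overlay(a,arm.calibration(n),P,r,5,"pics/t.png"); im.append(cv2.imread("pics/t.png"))
cv2.imwrite(f"pics/m{k}.png",np.hstack(im))
E
python3 st.py 6
```

```text
5.7 [0.4614 0.1312 0.2812] [[-0.5405 -0.8414 -0.0019]
 [-0.8414  0.5405  0.0004]
 [ 0.0007  0.0018 -1.    ]] [ 0.2999 -0.4796 -3.5511] 0.011498451285421228 [-0.039   0.0022  0.0098  0.0008 -0.0096  0.005 ]
-122.71676753542614 [-0.099  -0.0009 -0.0009]
```

View pics/m6.png

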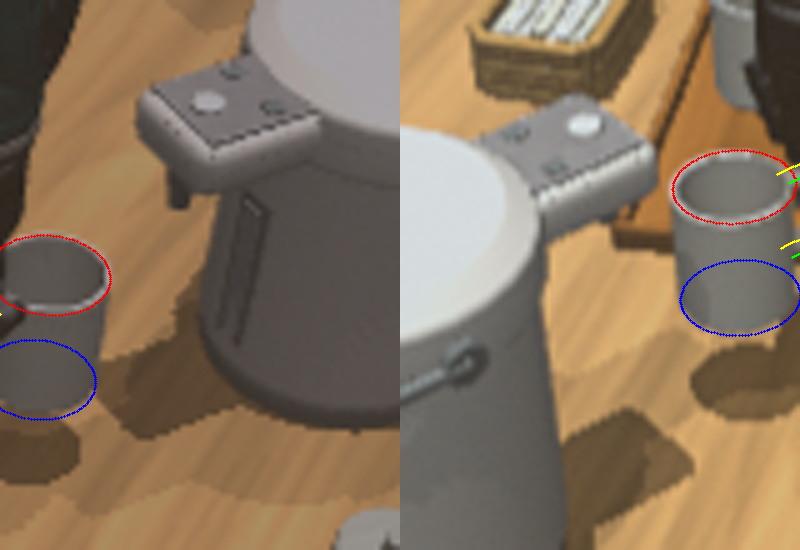

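Call:
send_rows(plan=[-0.7,0,0,0,-1,-2,0,0,0,-1,-3.3,0,0,0,-1,-4.6,0,0,0,-1,-5.6,0,0,0,-1,-6.3,0,0,0,-1,-6.6,0,0,0,-1,-6.6,0,0,0,-1])

```text
time: 6.47
tool_pos: [0.4982, 0.1859, 0.2812]
tcp_rot: [[-0.542, -0.84, -0.001], [-0.84, 0.542, -0.0], [0.001, 0.001, -1.0]]
ft_force: [0.5, 0.8, -2.5]
finger_gap: 0.0118
```

```bash
python3 st.py 7
```

```text
6.4667 [0.4982 0.1859 0.2812] [[-0.5422 -0.8403 -0.0012]
 [-0.8403  0.5422 -0.    ]
 [ 0.0007  0.001  -1.    ]] [ 0.5351  0.7643 -2.4704] 0.011824930561399822 [-0.0159 -0.0151 -0.0236 -0.0027 -0.0027 -0.0106]
-122.8324106586584 [-0.0331  0.0006 -0.0008]
```

View pics/m7.png

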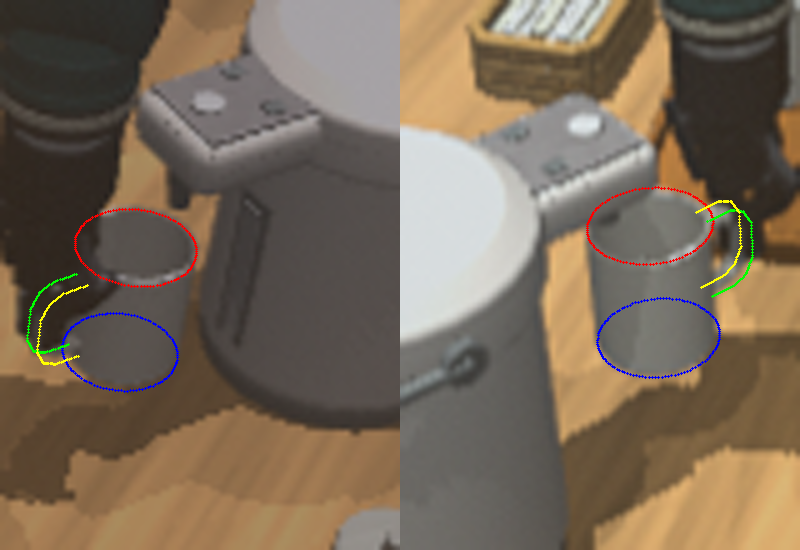

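Call:
send_rows(plan=[-0.4,0,0,0,-1,-0.9,0,0,0,-1,-1.4,0,0,0,-1,-1.9,0,0,0,-1,-2.4,0,0,0,-1,-2.8,0,0,0,-1,-3,0,0,0,-1,-3,0,0,0,-1,-3,0,0,0,-1])

```text
time: 7.32
tool_pos: [0.514, 0.2105, 0.2812]
tcp_rot: [[-0.543, -0.84, -0.002], [-0.84, 0.543, -0.0], [0.001, 0.001, -1.0]]
ft_force: [-0.6, -0.8, -3.0]
finger_gap: 0.0115
```

```bash
python3 st.py 8; python3 -c "
from h import *
cv2.imwrite('pics/w8.png',arm.capture('wrist')[:,:,::-1])"
```

```text
7.3167 [0.514  0.2105 0.2812] [[-0.5426 -0.84   -0.0016]
 [-0.84    0.5426 -0.0002]
 [ 0.001   0.0012 -1.    ]] [-0.5683 -0.7542 -2.9752] 0.011476811157871076 [-0.0056 -0.0054 -0.0051  0.0001  0.0018 -0.0013]
-122.85757698153492 [-0.0039  0.0005 -0.0008]
```

View pics/m8.png

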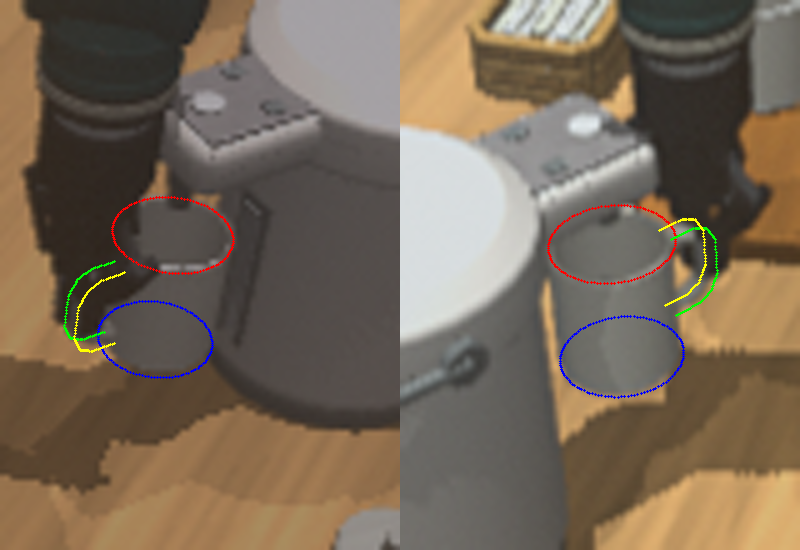

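View pics/w8.png

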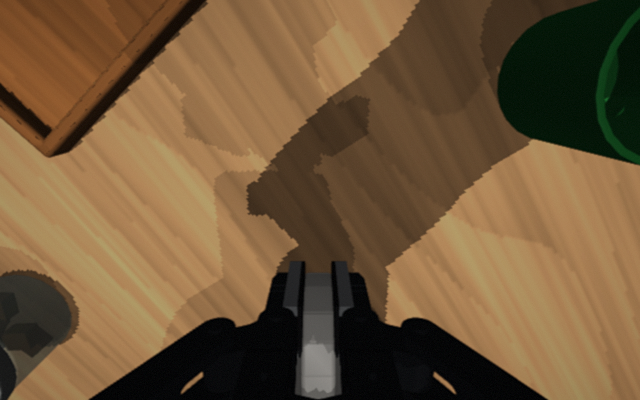

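```bash
python3 -c "
from h import *
print(ray(arm.calibration('scene'),381,126.5,.185),ray(arm.calibration('side'),225+226/5,195+217/5,.185))
s=arm.read_state();print(s['tool_pos']-.0694*s['tcp_rot'][:,0])"
```

```text
[0.5545 0.27   0.185 ] [0.5399 0.2675 0.185 ]
[0.5516 0.2685 0.2812]
```

```bash
python3 -c "
from h import *
a=cv2.imread('pics/side8.png');c=arm.calibration('side')
overlay(a,c,potpts(.5525,.2705,np.radians(-122.5)),(240,290,215,265),12,'pics/n8.png')
b=cv2.imread('pics/n8.png')[:, :]
cv2.imwrite('pics/n8.png',b)"
```

```text
(no output)
```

View pics/n8.png

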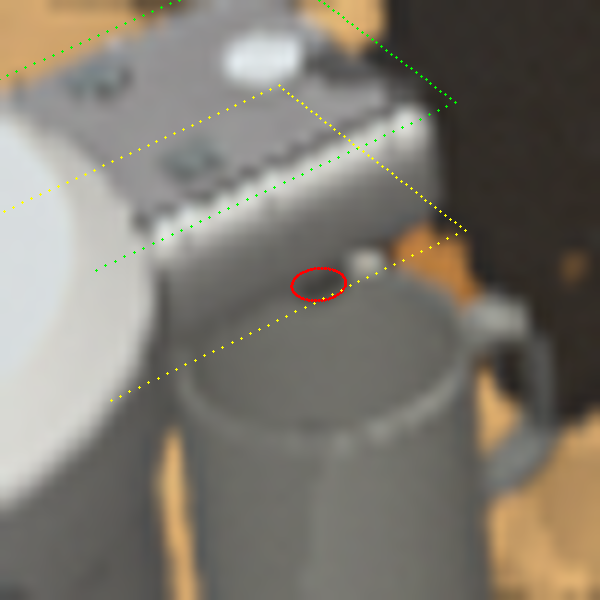

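Call:
send_rows(plan=[0,0,0,0,-1,0,0,0,0,-1,0,0,0,0,-1,0,0,0,0,-1])

```text
time: 7.8
tool_pos: [0.5139, 0.2102, 0.2814]
tcp_rot: [[-0.543, -0.84, -0.001], [-0.84, 0.543, -0.0], [0.001, 0.001, -1.0]]
ft_force: [0.1, -1.1, -2.2]
finger_gap: 0.0117
```

```bash
python3 -c "
from h import *
s=arm.read_state();print(s['tool_pos'],s['ft_force'],s['finger_gap'],s['qvel']);arm.job_done()"
```

```text
[0.5139 0.2102 0.2814] [ 0.1022 -1.0609 -2.1596] 0.011666951272627435 [ 0.0004 -0.0012  0.0013 -0.0007 -0.0004 -0.0008]
the job is handed in; nothing more can be done
```

I found the infuser in the mug nearest the pot. I gripped that mug by its handle at 90 N, carried it under the nozzle, and handed the job in at about 7.8 s while still holding it there.

- **Position:** by my estimates the mouth is within about 5 mm of the nozzle's centre and the rim is about 21 mm below it. The handle points out from the pot's front to within about 1°.
- **Level and still:** the mug outline drawn on the last scene and side pictures matches an upright mug, and the joints were at rest. The load on the wrist was about 2–3.5 N while held, close to the roughly 3 N of mug plus infuser.
- **Pot and other things:** no contact force showed up. The path kept away from the other mugs, the cups, the basket and the jar, but I did not measure their positions again at the end.
- **One disagreement:** a first reading of the nozzle in the side picture was about 12 mm off. A closer crop showed I had picked the bright far rim; the nozzle itself agreed with the scene camera.
- **Not checked:** I did not look into the mug again after the lift; only the wrist load suggests the infuser is still inside.

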